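# Shorten the specimen lamp's boom by one hole

### The arm

A 7-joint arm with a two-finger parallel gripper is mounted at the origin on the work surface. World frame = base frame: x ahead of the robot, y to its left, z up, the work surface at z = 0. Lengths are in mm, angles in rad, forces in N, time in s.
With the tool pointing down it reaches from about 425 to 950 mm from the base axis. Payload 4.7 kg.
Tool frame: the origin (TCP) lies on the mounting face of the last link; the fingertips stand 173 mm ahead of it and the grasp point (between the pads) lies 155 mm ahead of it (ctrl.tcp_to_tips is the distance from the TCP to the fingertips, in mm); z points along the fingers, y is the line along which they close (so a half turn about z gives the same grasp; the last joint's range is limited). The gripper opens to 85 mm and grips with 20 to 120 N. Pads are 22 mm wide; open, the fingers measure 114 mm over their backs; the gripper's body (76 mm by 85 mm) begins 54 mm behind the grasp point. The pads swing forward as they close: fully open they stand 13 mm farther back than shut.
Start: joints at [-1.293, 0.469, -0.049, 1.532, 0.024, 1.141, -0.082], TCP at [203.818, 643.497, 404.735] pointing down, gripper open.
Joint ranges: [-2.59, 2.59], [-0.33, 1.99], [-1.39, 1.29], [0.1, 2.45], [-1.04, 4.18], [0.21, 1.99], [-2.66, 2.66]. Speed limits (rad/s): [2.57, 2.57, 3.14, 3.14, 3.14, 3.14, 3.14].

### API

Orientations are given as a 3x3 rotation matrix whose columns are the frame's x, y, z axes.
In Python, from station import ctrl gives the robot as it stands.
- The arm moves only by the shell command python3 -m jog 'ROWS' [OPENING] [FORCE]. ROWS is a JSON object of lists of equal length, an entry for each row: "translation": the shift along the world's x, y, z in cm, a list of three; "rotation": the turn, a rotation vector about the world's x, y, z in rad, a list of three. In form: {"translation": [[x, y, z], ...], "rotation": [[rx, ry, rz], ...]}. A call has exactly 10 rows; each row is the pose to reach, as a shift and turn from the pose commanded when the call began; what a row does not reach only later rows make up. A row lasts 1/12 s, in which the tool goes at most 41.7 mm and 7.16 degrees, less where a joint would pass 70% of its speed; a pose out of reach is approached as far as the arm can. A call with a gripper value outside its range is refused whole. OPENING is the finger opening in cm, from 0 to 8.54, set as the call begins (- or left out, the last holds). The fingers move at their own pace and stop on an object; FORCE is the grip in N (left out, the last holds). Time passes only in rows, so rows that repeat a pose let the fingers close, or fill a call up. It gives the time, the measured TCP pose, the force, the opening and the grip force at its end, in the units of the state.
- ctrl.read_state(): the state, without advancing time (a new reading comes with each control period).
- ctrl.get_image(name): name is "scene" or "top" or "wrist"; returns a dict with "pixels" (400x640x3 uint8, red, green, blue), "intrinsics" (3x3 intrinsics, pixels), "R" (3x3) and "t" (3): a world point X has camera coordinates R X + t; the wrist camera has in their place "T_tool_cam" (4x4, takes a point from camera to tool coordinates, whose origin is the TCP and whose axes are the flange's). Camera axes: x right, y down, z forward; pixel columns grow to the right and rows downward; lengths in mm; the calibration is good to about 2 mm. A picture is of the moment at which its call begins: read the wrist's pose just before it. There is no depth.
- ctrl.sign_off(): hands the job in; it is judged then, once.
The state is a dict: "clock": time; "q": joint angles; "joint_vel": joint speeds; "joint_torque": joint torques, N m; "eef_pos": TCP position; "eef_rot": TCP orientation; "ft_force": force on the tool from outside, world axes, zero at the start; "torque": the same for the moment, N m; "width": opening from 0.0 (shut) to 1.0 (fully open); "grasp_force": force on a finger pad.
Only numpy, scipy, OpenCV 4.12 (cv2) and the standard library are available. Lean on these libraries where they do the work, as an engineer would, in place of code of your own. Each camera call takes 0.05 s, during which the arm holds its last target. There are 200 camera calls.

### The job

The lamp reaches out past the specimen dish: squeeze in the sprung brass button on the side of its boom, push the grey sliding tube with the lamp in towards the column until the button snaps fully out through the very next hole of the row, then let go. Go gently, by feel: never force the tube against the locked button, do not crush the thin tube, and leave the dish, oil bottle and slide box alone.

Things in the scene. Friction and masses are not known exactly. Their poses are not given: they have to be found in the camera images.
- stand: Lamp stand, its base screwed to the bench: it does not move. Origin: on the bench under the upright column's axis; z up. Grey base 150 (x) x 200 (y) x 14 mm, centred 50 mm to -y. Column 24 mm thick, 205 mm high; black clamp 44 x 50 x 44 mm (knobs to +x and -x) on it holds a fixed rod, 20 mm square, that runs level along -y, axis 170 mm up, inside the boom tube.
- tube_end (a point): Centre of the column-side end of the grey boom tube, on its axis. The thin tube (crushed by over 80 N per finger) is 25 mm square, 234 mm long, slides along the stand's y over the fixed rod and cannot turn; axis 170 mm up. At the start this end is 118 mm from the column's axis. Its face to the stand's +x has a row of 13 mm holes, not evenly spaced; its -x face is plain.
- button: Brass button, a sprung 11 mm domed pin in the fixed rod; origin: its tip. 175 mm from the column's axis to -y, 170 mm up; it stays there when the tube slides. At the start the tip is 17.5 mm from the boom's axis to +x, 5 mm out of the tube's face, locking the tube. Pinching the tube there across x (button, plain face) presses it flush with 4 N. Over 15 N from the tube on it when locked bends it.
- button_travel (a joint): How far the button is pressed in, m: 0 fully out through a hole, 0.005 flush with the tube's face, about 0.0065 when it is inside, under the tube's wall. With it held flush a push of 6 to 12 N on the tube along the stand's +y makes the dome ride in under the wall; after that it stays in by itself, needs no more pressing, and 3 to 6 N keeps the tube sliding.
- boom (a joint): Slide of tube and lamp, m: 0 at the start (play 1 mm), growing as the boom shortens (tube moves to the column, the stand's +y). The next hole comes over the button after 0.040 to 0.067, differently from stand to stand; there it springs out by itself (keep fingers off that hole) with 1 mm of play, and the tube is suddenly locked hard. Another hole lies 30 mm the other way.
- lamp_lens (a point): Centre of the lamp's lens, facing down, 110 mm up, on the outer end of the boom tube, 395 mm from the column's axis at the start. The black lamp head with its blue ring is 66 mm across and reaches up to 185 mm.
- dish: Covered clear culture dish on the bench near the lamp, 60 mm across, 15 mm high; origin at the centre of its underside. Leave alone.
- oil_bottle: Small amber immersion oil bottle with black cap, 32 mm across, 62 mm high; origin at the centre of its underside. Leave alone.
- slide_box: Blue closed slide box 102 x 87 x 35 mm; origin at the centre of its underside. Leave alone.

How it is judged:
By the outcome, as a careful person would: the job done as asked, in the order asked, and still so for the second after the job is handed in, with the robot touching nothing.
It also fails if it takes over 42 s, if anything falls off the work surface, if the arm or the gripper's body presses on something with over 40 N, if the wrist force passes 120 N, or if a joint passes its speed limit or range.

## Working session

There is one attempt and no reset: what is moved stays moved. The work goes in short steps, Python scripts to look and compute and a shell command to move; the robot and the scene stay as the last step left them, time stands still between calls to the robot, and variables do not carry over. Pictures are saved under pics/ and viewed, at most 10 in all, crops included, and the job is handed in when it is done.

```bash
mkdir -p pics; ls; python3 - <<'E'
from station import ctrl
import cv2,numpy as np
s=ctrl.read_state();print(s['clock'],s['eef_pos'],np.round(s['eef_rot'],3),s['ft_force'],s['width'])
for n in("scene","top","wrist"):
    d=ctrl.get_image(n);cv2.imwrite(f'pics/{n}0.png',d['pixels'][:,:,::-1]);np.savez(f'pics/{n}0.npz',**d)
    print(n,{k:np.round(v,3).tolist() for k,v in d.items() if k!='pixels'})
E
```

```text
pics
0.0 [203.76291231 643.24326018 403.65659882] [[-0.953  0.302 -0.001]
 [ 0.302  0.953 -0.002]
 [-0.    -0.002 -1.   ]] [-0.24999087 -0.15218164 -0.31636936] 1.0043128540849091
scene {'intrinsics': [[457.648, 0.0, 320.321], [0.0, 457.648, 204.099], [0.0, 0.0, 1.0]], 'R': [[-0.706, 0.708, 0.022], [0.479, 0.5, -0.721], [-0.522, -0.499, -0.692]], 't': [424.487, -201.408, 1219.745]}
top {'intrinsics': [[440.495, 0.0, 314.955], [0.0, 440.495, 193.525], [0.0, 0.0, 1.0]], 'R': [[-0.006, -1.0, -0.025], [-0.981, 0.011, -0.195], [0.196, 0.024, -0.98]], 't': [16.682, 614.474, 853.816]}
wrist {'intrinsics': [[294.064, 0.0, 317.453], [0.0, 294.064, 200.317], [0.0, 0.0, 1.0]], 'T_tool_cam': [[-0.001, -0.966, -0.26, 65.989], [1.0, -0.001, -0.0, -0.251], [0.0, -0.26, 0.966, 31.735], [0.0, 0.0, 0.0, 1.0]]}
```

View pics/scene0.png

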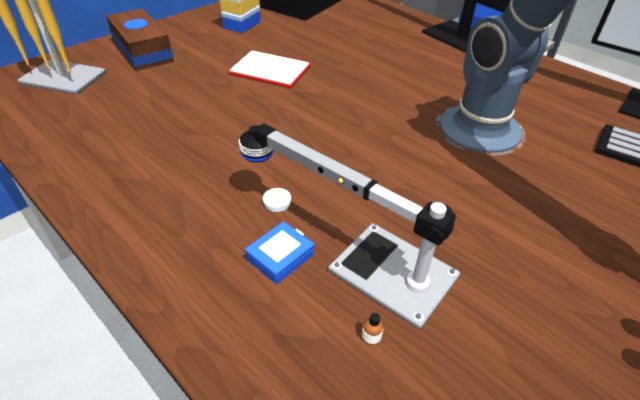

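View pics/top0.png

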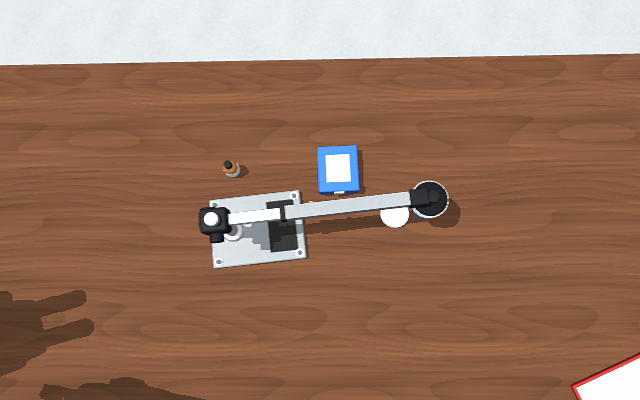

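The scene view shows the button at about (341,181), with holes at (320,170) and (355,188), the column cap at (438,210) and the tube end at (370,190). In the top view the cap is at (211,219), the tube end at (285,212), the button at about (311,204) and the lamp at (430,199).

```bash
cat > h.py <<'E'
import cv2,numpy as np
def load(n): return dict(np.load(f'pics/{n}.npz'))
def P(d): return d['intrinsics']@np.c_[d['R'],d['t']]
def tri(d1,p1,d2,p2):
    X=cv2.triangulatePoints(P(d1),P(d2),np.float64(p1).reshape(2,1),np.float64(p2).reshape(2,1)).ravel();X=X[:3]/X[3]
    e=[np.round(proj(d,X)-p,1).tolist() for d,p in((d1,p1),(d2,p2))]
    return X.round(1),e
def proj(d,X): q=P(d)@np.r_[X,1];return q[:2]/q[2]
def ray(d,p,z):
    v=d['R'].T@np.linalg.inv(d['intrinsics'])@[p[0],p[1],1];c=-d['R'].T@d['t'];return c+v*(z-c[2])/v[2]
E
python3 - <<'E'
from h import *
s,t=load('scene0'),load('top0')
for n,d,b in(('scene',s,(250,130,460,230)),('top',t,(180,180,460,230))):
    im=d['pixels'];x0,y0,x1,y1=b;hsv=cv2.cvtColor(im,cv2.COLOR_RGB2HSV)
    m=cv2.inRange(hsv,(15,90,120),(32,255,255));k=np.zeros_like(m);k[y0:y1,x0:x1]=m[y0:y1,x0:x1]
    c,l,st,ce=cv2.connectedComponentsWithStats(k);print(n,[(st[i,4],ce[i].round(1).tolist()) for i in range(1,c) if st[i,4]>2])
    print('cam',-d['R'].T@d['t'])
a=cv2.resize(s['pixels'][130:240,240:460],None,fx=3.6,fy=3.6,interpolation=cv2.INTER_CUBIC)
b=cv2.resize(t['pixels'][180:240,195:455],None,fx=3.04,fy=3.04,interpolation=cv2.INTER_CUBIC)
o=np.zeros((a.shape[0]+b.shape[0],800,3),np.uint8);o[:a.shape[0],:a.shape[1]]=a;o[a.shape[0]:,:b.shape[1]]=b
print(o.shape);cv2.imwrite('pics/c1.png',o[:,:,::-1])
E
```

```text
scene [(np.int32(25), [340.2, 180.0])]
cam [1032.62155487  408.22339604  689.62249995]
top [(np.int32(8), [310.0, 201.5])]
cam [435.75494924 -10.23206419 957.53389894]
(578, 800, 3)
```

View pics/c1.png

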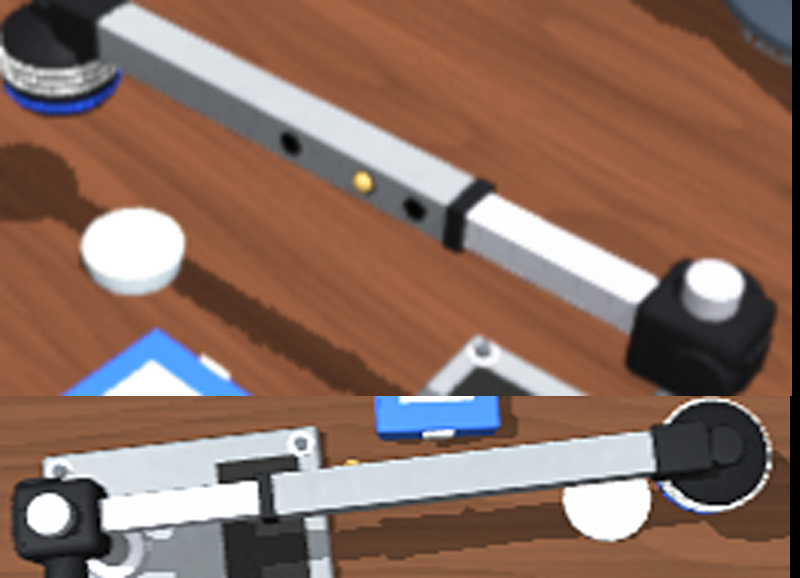

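The crop shows the collar and tube junction at scene crop (458,196) and top crop (275,496). The lamp end is at scene crop (115,19) and top crop (653,452). The outer hole at (290,143) lies lamp-side of the button at (363,182).

```bash
python3 - <<'E'
from h import *
s,t=load('scene0'),load('top0')
A=lambda x,y:(x/3.6+240-.36,y/3.6+130-.36)
B=lambda x,y:(x/3.04+195-.33,(y-396)/3.04+180-.33)
R={}
for n,a,b in(('collar_top',A(458,196),B(275,496.5)),('lampend_top',A(115,19),B(653,452.5)),('cap',A(713,275),B(50,515)),('button',(340.2,180),(310,201.5))):
    R[n],e=tri(s,a,t,b);print(n,R[n],e)
u=R['lampend_top']-R['collar_top'];u[2]=0;u/=np.linalg.norm(u);print('dir -y stand',u,'yaw',np.arctan2(u[0],-u[1]))
# face plane for holes in scene
n=np.array([-u[1],u[0],0]);  # stand +x
print('stand +x',n)
p0=R['button']
for nm,q in(('lamphole',A(290,143)),('btn',(340.2,180)),('colhole',A(414,208))):
    v=s['R'].T@np.linalg.inv(s['intrinsics'])@[*q,1];c=-s['R'].T@s['t']
    off=0 if nm=='btn' else -5
    X=c+v*((p0+n*off-c)@n)/(v@n);print(nm,X.round(1),'along u',((X-p0)@u).round(1))
for nm,m,z in(('dish',(396,216),10),('box',(338,169),35),('bottle',(228,164),62)):print(nm,ray(t,m,z).round())
E
```

```text
collar_top [556.7  61.6 180.1] [[0.3, 0.0], [0.3, -0.2]]
lampend_top [ 579.9 -159.8  178.6] [[-0.5, -0.1], [-0.4, 0.4]]
cap [542.7 187.8 207.4] [[-0.2, -0.0], [-0.1, 0.1]]
button [577.1  18.1 174.4] [[-0.2, -0.0], [-0.2, 0.1]]
dir -y stand [ 0.1042171  -0.99455457  0.        ] yaw 0.10440668247522002
stand +x [0.99455457 0.1042171  0.        ]
lamphole [577.1 -29.9 169.3] along u 47.7
btn [577.1  18.6 174.6] along u -0.5
colhole [569.2  45.4 169.9] along u -28.0
dish [ 573. -162.   10.]
box [673. -38.  35.]
bottle [680. 195.  62.]
```

```bash
python3 -m jog '{"translation":[[1.5,-2.7,2],[3.5,-6.2,3.5],[5.5,-9.7,4],[7.5,-13.2,4],[9.5,-16.7,4],[11.5,-20.2,4],[13.5,-23.7,4],[15.5,-27.2,4],[17.5,-30.7,4],[19,-33.4,4]],"rotation":[[0,0,-0.1],[0,0,-0.22],[0,0,-0.34],[0,0,-0.46],[0,0,-0.58],[0,0,-0.7],[0,0,-0.82],[0,0,-0.94],[0,0,-1.05],[0,0,-1.16]]}' 8.5 20
python3 -m jog '{"translation":[[2,-3.5,0],[4,-7,0],[6,-10.5,0],[8,-14,0],[10,-17.5,0],[12,-21,0],[14,-24.5,0],[15.7,-27.5,0],[16.7,-29.45,-1],[16.7,-29.45,-1]],"rotation":[[0,0,0],[0,0,0],[0,0,0],[0,0,0],[0,0,0],[0,0,0],[0,0,0],[0,0,0],[0,0,0],[0,0,0]]}'
python3 - <<'E'
from station import ctrl
import cv2,numpy as np
s=ctrl.read_state();print(s['clock'],s['eef_pos'],np.round(s['eef_rot'],3),s['ft_force'],s['width'])
d=ctrl.get_image('wrist');T=d['T_tool_cam'];W=np.eye(4);W[:3,:3]=s['eef_rot'];W[:3,3]=s['eef_pos']
M=np.linalg.inv(W@T);d['R']=M[:3,:3];d['t']=M[:3,3]
np.savez('pics/wrist1.npz',**d);cv2.imwrite('pics/w1.png',d['pixels'][:,:,::-1])
E
```

```text
clock: 0.98
eef_pos: [395.1, 306.0, 444.7]
eef_rot: [[-0.096, 0.995, 0.0], [0.995, 0.096, -0.001], [-0.001, 0.0, -1.0]]
ft_force: [0.5, 0.3, 0.3]
width: 0.992
grasp_force: 0.0
clock: 1.82
eef_pos: [561.6, 9.5, 433.5]
eef_rot: [[-0.095, 0.995, -0.001], [0.995, 0.095, -0.004], [-0.004, -0.001, -1.0]]
ft_force: [-0.9, -0.2, 1.0]
width: 0.997
grasp_force: 0.0
1.8167 [561.56413715   9.46643727 433.51573792] [[-0.095  0.995 -0.001]
 [ 0.995  0.095 -0.004]
 [-0.004 -0.001 -1.   ]] [-0.92231904 -0.24238519  0.97400502] 0.9970519187360506
```

View pics/w1.png

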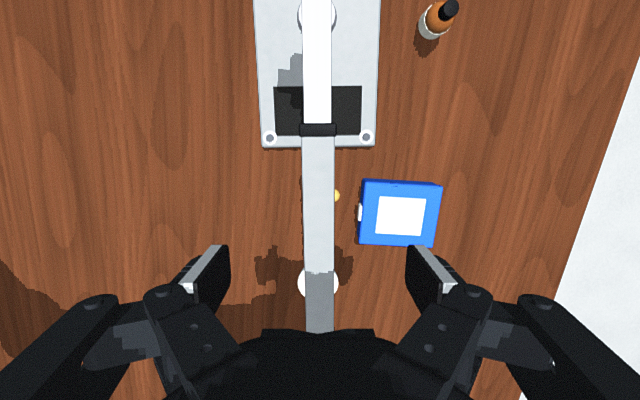

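The wrist view shows the boom running straight down at columns 303–333, parallel to the fingers. The button is at (337,196), the collar at row 130, and the finger gap is centred on the boom.

```bash
python3 - <<'E'
from h import *
w,s,t=load('wrist1'),load('scene0'),load('top0')
im=w['pixels'];m=cv2.inRange(cv2.cvtColor(im,cv2.COLOR_RGB2HSV)[180:212,325:350],(18,90,120),(35,255,255));y,x=np.nonzero(m);b=(x.mean()+325,y.mean()+180);print(b,len(x),x.min()+325,x.max()+325)
print('btn ray170',ray(w,b,170),'tri',tri(s,(340.2,180),w,b),tri(t,(310,201.5),w,b))
g=im.astype(int).sum(2)
for r in(160,196,230,265):
    dg=np.diff(g[r,285:350]);i=np.argsort(-abs(dg))[:4]+285;print(r,sorted(i.tolist()))
for r in(160,196,230):
    print(ray(w,(302.5,r),182.5)[:2].round(1),ray(w,(333.5,r),182.5)[:2].round(1))
print('collar',ray(w,(318,124),182.5).round(1),ray(w,(318,137),182.5).round(1))
E
```

```text
(np.float64(336.5531914893617), np.float64(194.95744680851064)) 47 335 339
btn ray170 [575.65002951  17.49854724 170.        ] tri (array([575.7,  17.7, 173.1]), [[0.1, 0.1], [0.3, 0.7]]) (array([576.8,  18. , 174. ]), [[-0.1, 0.4], [1.7, 0.8]])
160 [301, 302, 333, 334]
196 [300, 302, 334, 339]
230 [301, 302, 303, 333]
265 [303, 304, 333, 334]
[546.3  44.9] [569.3  47.1]
[548.6  17.3] [572.3  19.5]
[550.8 -10.5] [575.3  -8.2]
collar [555.4  71.8 182.5] [556.2  62.7 182.5]
```

```bash
python3 -m jog '{"translation":[[0,0.1,-1],[0,0.1,-3],[0,0.1,-5],[0,0.1,-7],[0,0.1,-8.5],[0,0.1,-9.7],[0,0.1,-10.5],[0,0.1,-10.9],[0,0.1,-10.9],[0,0.1,-10.9]],"rotation":[[0,0,0],[0,0,0],[0,0,0],[0,0,0],[0,0,0],[0,0,0],[0,0,0],[0,0,0],[0,0,0],[0,0,0]]}' 
python3 - <<'E'
from station import ctrl
import cv2,numpy as np
s=ctrl.read_state();print(s['eef_pos'],s['ft_force'])
d=ctrl.get_image('scene')
cv2.imwrite('pics/s2.png',cv2.resize(d['pixels'][100:240,220:460],None,fx=3,fy=3)[:,:,::-1])
E
```

```text
clock: 2.7
eef_pos: [561.1, 16.3, 326.2]
eef_rot: [[-0.104, 0.995, 0.001], [0.995, 0.104, 0.0], [0.0, 0.001, -1.0]]
ft_force: [-0.3, -0.5, 1.0]
width: 0.995
grasp_force: 0.0
[561.05466375  16.25672977 326.2011368 ] [-0.26054068 -0.48665884  1.0345231 ]
```

View pics/s2.png

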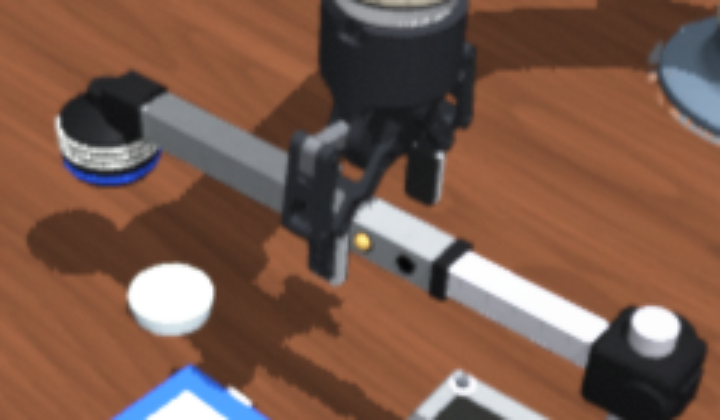

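The fingers straddle the boom at the button, which is at crop (362,242). Closing gently.

```bash
python3 -m jog '{"translation":[[0,0,0],[0,0,0],[0,0,0],[0,0,0],[0,0,0],[0,0,0],[0,0,0],[0,0,0],[0,0,0],[0,0,0]],"rotation":[[0,0,0],[0,0,0],[0,0,0],[0,0,0],[0,0,0],[0,0,0],[0,0,0],[0,0,0],[0,0,0],[0,0,0]]}' 1.5 25
```

```text
clock: 3.58
eef_pos: [561.1, 16.0, 326.4]
eef_rot: [[-0.104, 0.995, 0.001], [0.995, 0.104, 0.0], [0.0, 0.001, -1.0]]
ft_force: [-0.2, 0.7, 4.8]
width: 0.285
grasp_force: 30.5
```

```bash
python3 -m jog '{"translation":[[0,0.03,0],[-0.01,0.06,0],[-0.01,0.09,0],[-0.01,0.12,0],[-0.02,0.15,0],[-0.02,0.18,0],[-0.02,0.21,0],[-0.02,0.24,0],[-0.03,0.27,0],[-0.03,0.3,0]],"rotation":[[0,0,0],[0,0,0],[0,0,0],[0,0,0],[0,0,0],[0,0,0],[0,0,0],[0,0,0],[0,0,0],[0,0,0]]}'
```

```text
clock: 4.42
eef_pos: [560.9, 16.7, 326.4]
eef_rot: [[-0.102, 0.995, 0.002], [0.995, 0.102, -0.003], [-0.003, 0.002, -1.0]]
ft_force: [0.5, -6.6, 5.7]
width: 0.286
grasp_force: 30.6
```

```bash
python3 -m jog '{"translation":[[0,0.02,0],[0,0.04,0],[0,0.06,0],[0,0.08,0],[-0.01,0.1,0],[-0.01,0.11,0],[-0.01,0.12,0],[-0.01,0.13,0],[-0.01,0.14,0],[-0.02,0.15,0]],"rotation":[[0,0,0],[0,0,0],[0,0,0],[0,0,0],[0,0,0],[0,0,0],[0,0,0],[0,0,0],[0,0,0],[0,0,0]]}'
```

```text
clock: 5.25
eef_pos: [560.7, 18.0, 326.4]
eef_rot: [[-0.102, 0.995, 0.002], [0.995, 0.102, -0.003], [-0.004, 0.002, -1.0]]
ft_force: [0.2, -5.0, 5.1]
width: 0.291
grasp_force: 30.5
```

```bash
python3 -m jog '{"translation":[[0,0.03,0],[-0.01,0.06,0],[-0.01,0.09,0],[-0.01,0.12,0],[-0.02,0.15,0],[-0.02,0.18,0],[-0.02,0.21,0],[-0.02,0.24,0],[-0.03,0.27,0],[-0.03,0.3,0]],"rotation":[[0,0,0],[0,0,0],[0,0,0],[0,0,0],[0,0,0],[0,0,0],[0,0,0],[0,0,0],[0,0,0],[0,0,0]]}'
python3 - <<'E'
from station import ctrl
import cv2
d=ctrl.get_image('scene')
cv2.imwrite('pics/s3.png',cv2.resize(d['pixels'][100:240,220:460],None,fx=3,fy=3)[:,:,::-1])
E
```

```text
clock: 6.08
eef_pos: [560.4, 20.8, 326.4]
eef_rot: [[-0.102, 0.995, 0.002], [0.995, 0.102, -0.004], [-0.004, 0.002, -1.0]]
ft_force: [-0.9, -6.0, 5.0]
width: 0.288
grasp_force: 30.3
```

View pics/s3.png

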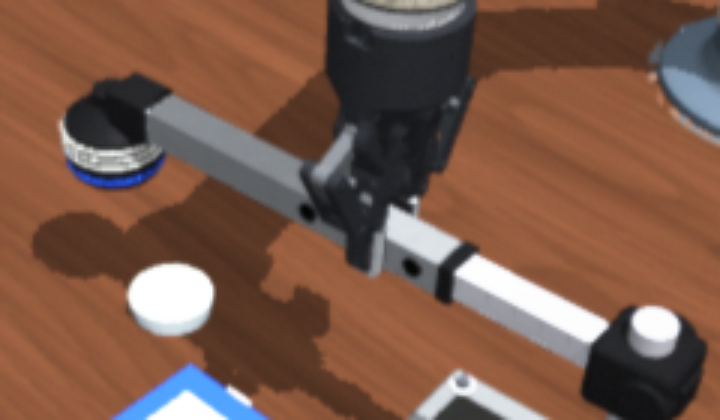

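The tube moves with the fingers: the collar has gone from about 455 to 460 and the lamp has shifted too. Next I slide to just short of the earliest possible hole.

```bash
python3 -m jog '{"translation":[[-0.01,0.1,0],[-0.02,0.2,0],[-0.04,0.4,0],[-0.06,0.6,0],[-0.08,0.8,0],[-0.1,1.0,0],[-0.12,1.2,0],[-0.14,1.4,0],[-0.15,1.5,0],[-0.16,1.6,0]],"rotation":[[0,0,0],[0,0,0],[0,0,0],[0,0,0],[0,0,0],[0,0,0],[0,0,0],[0,0,0],[0,0,0],[0,0,0]]}'
python3 -m jog '{"translation":[[-0.01,0.1,0],[-0.03,0.3,0],[-0.05,0.5,0],[-0.07,0.7,0],[-0.09,0.9,0],[-0.11,1.1,0],[-0.13,1.3,0],[-0.14,1.4,0],[-0.15,1.5,0],[-0.16,1.55,0]],"rotation":[[0,0,0],[0,0,0],[0,0,0],[0,0,0],[0,0,0],[0,0,0],[0,0,0],[0,0,0],[0,0,0],[0,0,0]]}'
```

```text
clock: 6.97
eef_pos: [558.7, 37.8, 326.4]
eef_rot: [[-0.103, 0.995, 0.001], [0.995, 0.103, -0.002], [-0.002, 0.001, -1.0]]
ft_force: [-1.3, -5.3, 5.9]
width: 0.288
grasp_force: 30.3
clock: 7.8
eef_pos: [557.0, 53.7, 326.4]
eef_rot: [[-0.103, 0.995, 0.001], [0.995, 0.103, -0.001], [-0.002, 0.001, -1.0]]
ft_force: [-0.7, -3.7, 7.2]
width: 0.29
grasp_force: 30.3
```

```bash
python3 -m jog '{"translation":[[0,0.02,0],[0,0.04,0],[0,0.06,0],[-0.01,0.08,0],[-0.01,0.1,0],[-0.01,0.12,0],[-0.01,0.14,0],[-0.02,0.16,0],[-0.02,0.18,0],[-0.02,0.2,0]],"rotation":[[0,0,0],[0,0,0],[0,0,0],[0,0,0],[0,0,0],[0,0,0],[0,0,0],[0,0,0],[0,0,0],[0,0,0]]}' | egrep 'eef_pos|force'
```

```text
eef_pos: [556.8, 56.2, 326.4]
ft_force: [-1.0, -3.2, 5.3]
grasp_force: 30.4
```

```bash
python3 -m jog '{"translation":[[0,0.02,0],[0,0.04,0],[0,0.06,0],[-0.01,0.08,0],[-0.01,0.1,0],[-0.01,0.12,0],[-0.01,0.14,0],[-0.02,0.16,0],[-0.02,0.18,0],[-0.02,0.2,0]],"rotation":[[0,0,0],[0,0,0],[0,0,0],[0,0,0],[0,0,0],[0,0,0],[0,0,0],[0,0,0],[0,0,0],[0,0,0]]}' | egrep 'eef_pos|force'
```

```text
eef_pos: [556.5, 59.1, 326.4]
ft_force: [-1.4, -0.7, 6.7]
grasp_force: 30.4
```

```bash
cat > look.py <<'E'
from station import ctrl
import cv2,numpy as np,sys
s=ctrl.read_state();print(s['clock'],s['eef_pos'].round(1) if hasattr(s['eef_pos'],'round') else s['eef_pos'],np.round(s['ft_force'],1))
d=ctrl.get_image('scene');im=d['pixels']
m=cv2.inRange(cv2.cvtColor(im,cv2.COLOR_RGB2HSV)[172:188,332:350],(15,90,90),(32,255,255));y,x=np.nonzero(m);print('brass',len(x),(x.mean()+332,y.mean()+172) if len(x) else '')
if len(sys.argv)>1: cv2.imwrite(sys.argv[1],cv2.resize(im[130:230,270:420],None,fx=5,fy=5,interpolation=cv2.INTER_CUBIC)[:,:,::-1])
E
python3 look.py pics/s4.png
```

```text
9.4667 [556.5  59.1 326.4] [-1.4 -0.7  6.7]
brass 22 (np.float64(340.09090909090907), np.float64(180.0909090909091))
```

View pics/s4.png

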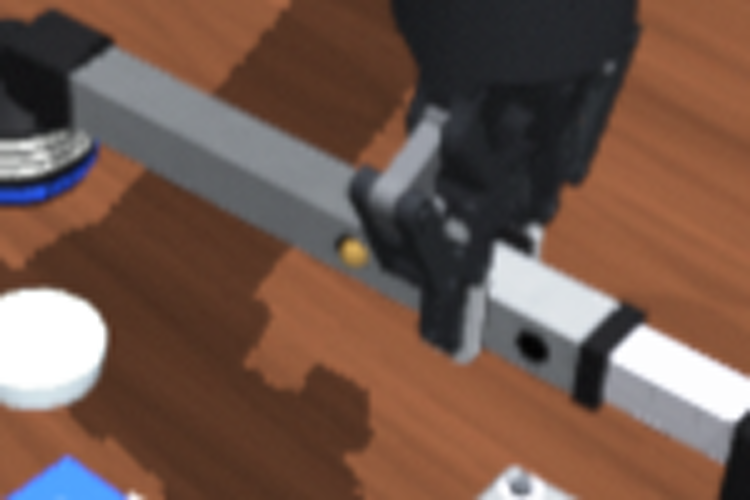

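The brass button shows out through the hole at crop (353,250), with a dark sliver of the hole on its lamp side. I'll give a tiny nudge to centre it and confirm the lock.

```bash
python3 -m jog '{"translation":[[0,0.01,0],[0,0.02,0],[0,0.03,0],[0,0.04,0],[0,0.05,0],[-0.01,0.06,0],[-0.01,0.07,0],[-0.01,0.08,0],[-0.01,0.08,0],[-0.01,0.08,0]],"rotation":[[0,0,0],[0,0,0],[0,0,0],[0,0,0],[0,0,0],[0,0,0],[0,0,0],[0,0,0],[0,0,0],[0,0,0]]}' | egrep 'eef_pos|force'; python3 look.py
```

```text
eef_pos: [556.5, 59.4, 326.4]
ft_force: [-0.5, -2.0, 7.7]
grasp_force: 30.4
10.35 [556.5  59.4 326.4] [-0.5 -2.   7.7]
brass 22 (np.float64(340.09090909090907), np.float64(180.0909090909091))
```

```bash
python3 -m jog '{"translation":[[0,0.02,0],[0,0.04,0],[0,0.06,0],[0,0.08,0],[-0.01,0.1,0],[-0.01,0.12,0],[-0.01,0.12,0],[-0.01,0.12,0],[-0.01,0.12,0],[-0.01,0.12,0]],"rotation":[[0,0,0],[0,0,0],[0,0,0],[0,0,0],[0,0,0],[0,0,0],[0,0,0],[0,0,0],[0,0,0],[0,0,0]]}' | egrep 'eef_pos|force'; python3 look.py
```

```text
eef_pos: [556.4, 59.8, 326.4]
ft_force: [-1.4, -3.2, 6.2]
grasp_force: 30.4
11.2333 [556.4  59.8 326.4] [-1.4 -3.2  6.2]
brass 22 (np.float64(340.09090909090907), np.float64(180.0909090909091))
```

Locked: most of the 2 mm nudge went into arm compliance at 3 N. Unload, release and lift.

```bash
python3 -m jog '{"translation":[[0,-0.04,0],[0,-0.08,0],[0.01,-0.12,0],[0.01,-0.12,0],[0.01,-0.12,0],[0.01,-0.12,0],[0.01,-0.12,0],[0.01,-0.12,0],[0.01,-0.12,0],[0.01,-0.12,0]],"rotation":[[0,0,0],[0,0,0],[0,0,0],[0,0,0],[0,0,0],[0,0,0],[0,0,0],[0,0,0],[0,0,0],[0,0,0]]}' | egrep 'eef_pos|force'
python3 -m jog '{"translation":[[0,0,0],[0,0,0],[0,0,0],[0,0,0],[0,0,0],[0,0,0],[0,0,0],[0,0,0],[0,0,0],[0,0,0]],"rotation":[[0,0,0],[0,0,0],[0,0,0],[0,0,0],[0,0,0],[0,0,0],[0,0,0],[0,0,0],[0,0,0],[0,0,0]]}' 8.5
python3 -m jog '{"translation":[[0,0,0.5],[0,0,1.5],[0,0,3],[0,0,5],[0,0,7],[0,0,9],[0,0,11],[0,0,12],[0,0,12.5],[0,0,12.5]],"rotation":[[0,0,0],[0,0,0],[0,0,0],[0,0,0],[0,0,0],[0,0,0],[0,0,0],[0,0,0],[0,0,0],[0,0,0]]}'| egrep 'eef_pos|force'
python3 look.py pics/s5.png
```

```text
eef_pos: [556.5, 59.6, 326.4]
ft_force: [-1.8, -1.1, 7.6]
grasp_force: 30.4
clock: 12.95
eef_pos: [556.3, 59.8, 325.7]
eef_rot: [[-0.104, 0.995, 0.0], [0.995, 0.104, 0.0], [0.0, 0.0, -1.0]]
ft_force: [-0.0, -0.4, -0.1]
width: 0.997
grasp_force: 0.0
eef_pos: [556.4, 59.7, 451.9]
ft_force: [0.2, -0.7, 0.3]
grasp_force: 0.0
13.7833 [556.4  59.7 451.9] [ 0.2 -0.7  0.3]
brass 28 (np.float64(340.2142857142857), np.float64(179.92857142857142))
```

View pics/s5.png

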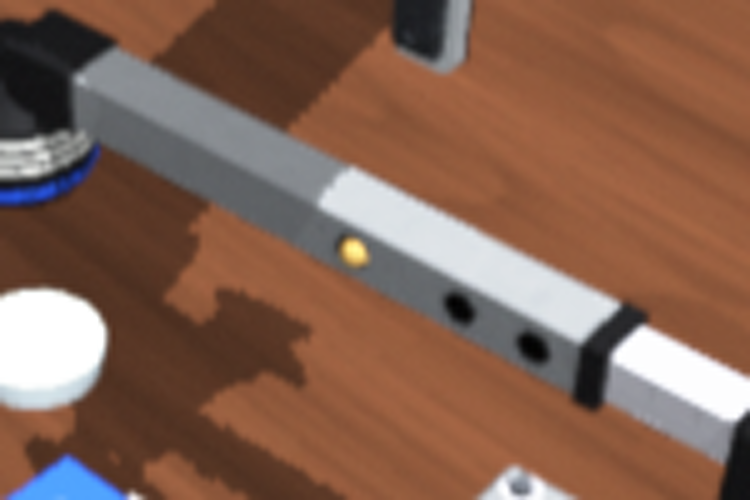

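The button at crop (353,250) stands fully out through the next hole, at the same pixel position as at the start. The two earlier holes now lie column-side at (458,308) and (532,346), and the gripper is clear.

```bash
python3 -c "
from station import ctrl
print(ctrl.sign_off())"
```

```text
the job is handed in; nothing more can be done
None
```

The boom is about 43 mm shorter, with the button out through the next hole and the tube locked; the dish, bottle and box were left alone, the gripper is clear, and the job was handed in at about 14 s.

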